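# Work the strip lamp in behind the post of its bay

## Robot

A 6-joint arm with a two-finger parallel gripper is mounted at the origin on the work surface. World frame = base frame: x ahead of the robot, y to its left, z up, the work surface at z = 0. Lengths are in m, angles in rad, forces in N, time in s.
With the tool pointing down it reaches from about 0.375 to 0.975 m from the base axis. Payload 3.8 kg.
Tool frame: the origin (TCP) lies between the finger pads; the fingertips stand 22 mm ahead of it and the grasp point (between the pads) lies 3 mm ahead of it; z points along the fingers, y is the direction in which the jaws open and shut (so a half turn about z gives the same grasp; the last joint's range is limited). The gripper opens to 85 mm and grips with 20 to 120 N. Pads are 22 mm wide; open, the fingers measure 114 mm over their backs; the gripper's body (76 mm by 85 mm) begins 54 mm behind the grasp point. The pads swing forward as they close: fully open they stand 13 mm farther back than shut.
Start: joints at [1.286, 0.264, 1.604, -0, 1.274, -0.037], TCP at [0.166, 0.654, 0.253] pointing down, gripper open.
Joint ranges: [-2.63, 2.63], [-0.94, 2.18], [0.31, 2.57], [-1.31, 4.45], [0, 2.66], [-2.55, 2.55]. Speed limits (rad/s): [2.57, 2.57, 3.14, 3.14, 3.14, 3.14].

## Interface

Orientations are given as a rotation vector (axis times angle).
In Python, from workcell import * gives the robot as it stands.
- The arm moves only by the tool step_arm, never from a script. Its argument "motion" is a list that holds one entry, the list of rows, each a list of 7 numbers: the finger opening in m, from 0 to 0.0854, then the shift along the world's x, y, z in m, then the turn, a rotation vector about the world's x, y, z in degrees. A call has exactly 8 rows; each row is the pose to reach, as a shift and turn from the pose measured when the call began; what a row does not reach only later rows make up. A row lasts 1/8 s, in which the tool goes at most 62.5 mm and 10.7 degrees, less where a joint would pass 70% of its speed; a pose out of reach is approached as far as the arm can. A call with a gripper value outside its range is refused whole. The fingers move at their own pace and stop on an object; "newtons" is the grip in N (left out, the last holds). Time passes only in rows, so rows that repeat a pose let the fingers close, or fill a call up. It gives the time, the measured TCP pose, the force and the opening at its end, in the units of the state.
- read_state(): the state, without advancing time (a new reading comes with each control period).
- read_camera(name): name is "side" or "top"; returns (picture, depth): 480x640x3 uint8, blue, green, red; 480x640 float32, m along the optical axis (not along the pixel's ray), 0 where there is no reading.
- get_calibration(name): a dict with "K" (3x3 intrinsics, pixels), "world_from_camera" (4x4, takes a point from camera to world coordinates). Camera axes: x right, y down, z forward; pixel columns grow to the right and rows downward; lengths in m; the calibration is good to about 2 mm. A picture is of the moment at which its call begins. get_calibration takes no time and is no camera call.
- finish_job(): hands the job in, once; it reports no verdict.
Trained networks look in the newest picture that a camera, given by its name, has taken for a name from the list of things; names that differ only in an ending like _2 or _b are one class to them, and where a whole thing is asked for, a point or a joint stands for the part that bears it (a point fixed in the world has none). Each returns a list of dicts, best first, with "score" (0 to 1); they miss things now and then, are a little off and sometimes report something else, mostly with a low value. They report only what shows in the picture. A call takes as long as a camera call.
- spot_in(camera, thing): "xyz" ([x, y, z] in m, in the coordinates of the camera as it stood for that picture, good to about 4 mm: the middle of the surface that is visible of it).
- regions_of(camera, thing): "region" (480x640 bool, what is visible of it).
The state is a dict: "time": time; "q": joint angles; "joint_vel": joint speeds; "joint_torque": joint torques, N m; "tool_pos": TCP position; "tcp_rot": TCP orientation; "wrist_force": force on the tool from outside, world axes, zero at the start; "torque": the same for the moment, N m; "width": opening from 0.0 (shut) to 1.0 (fully open).
Only numpy, scipy, OpenCV 4.12 (cv2) and the standard library are available. Lean on these libraries where they do the work, as an engineer would, in place of code of your own. Each camera call takes 0.05 s, during which the arm holds its last target. There are 200 camera calls.

## Task

Put the cordless strip lamp away in its bay on the bench, sliding it along the bench top by pushing it and never lifting it. The post in front of the bay leaves too narrow a mouth for it to go in straight, so push the end nearer the post in behind it first, then swing the other end in, until the lamp lies between the two cheeks, fully home and flush against the back rail. Leave the other things on the bench where they are.

Things in the scene. Friction and masses are not known exactly. Their poses are not given: they have to be found in the camera images.
- lamp: Loose cordless strip lamp: straight square bar, 280 mm long, 30 mm wide and high, bare aluminium, white strip along its top, black end caps, 0.25 to 0.5 kg. Lies flat on the bench in front (robot side) of the bay and slides by friction. Origin: centre of its underside; y along its length to its left end, x across it towards the bay, z up.
- lamp_right_end (a point): Centre of the lamp's right end face (at y = -140 mm of the lamp, 15 mm up): the end nearer the post's side of the bay.
- lamp_left_end (a point): Centre of the lamp's left end face (at y = +140 mm of the lamp, 15 mm up).
- bay: Blue-grey lamp bay fixed to the bench, no floor: back rail 366 mm long, 18 thick, 40 high, a cheek at each end, a post in front near its right end. Origin: on the bench, middle of the rail's inner face; x away from the open front (the front, robot side, is at negative x), y along the rail to the left seen from the robot. Lamp at home: its origin at x = -15 mm, within 25 mm of y = 0.
- post (a point): Top centre of the round steel post, 24 mm diameter, 60 mm high, axis at x = -64, y = -100 mm of the bay. 52 mm are free between it and the rail's inner face; the mouth between it and the left cheek is 253 mm wide, less than the lamp's length.
- left_cheek (a point): Top front end of the left cheek, middle of its thickness, at x = -55, y = +174 mm of the bay, 40 mm up. The cheek is 18 mm thick, 40 mm high and reaches 55 mm forward from the rail's inner face; its inner face is at y = +165 mm of the bay.
- right_cheek (a point): The same point of the right cheek, a mirror copy: x = -55, y = -174 mm of the bay; its inner face is at y = -165 mm. Between the cheeks the bay is 330 mm long.
- tyre_a: Bystander: black rubber car tyre lying flat behind the back rail, 84 mm across, 36 mm high. Origin at the centre of its underside.
- tyre_b: Bystander: the same kind of tyre, lying flat right of the bay. Origin at the centre of its underside.
- oil_a: Bystander: small bottle standing behind the back rail, 34 mm across, 85 mm high. Origin at the centre of its underside.
- oil_b: Bystander: the same kind of bottle, standing left of the bay. Origin at the centre of its underside.
- driver: Bystander: screwdriver lying right of the bay, its length roughly along the bay's x.
- wrench: Bystander: wrench lying flat at the far right of the lamp, pointing away from the robot.
- cup: Bystander: brown cup, 70 mm across, 85 mm high, left of the lamp. Origin at the centre of its underside.
- car_stand: Bystander: blue bent-sheet car stand, 110 x 90 mm, 75 mm high, far left. Origin at the centre of its underside.

How it is judged:
By the outcome, as a careful person would: the job done as asked, in the order asked, and still so for the second after the job is handed in, with the robot touching nothing.
It also fails if it takes over 72 s, if anything falls off the work surface, if the arm or the gripper's body presses on something with over 40 N, if the wrist force passes 120 N, or if a joint passes its speed limit or range.

## Working session

There is one attempt and no reset: what is moved stays moved. The work goes in short steps, Python scripts to look and compute and a tool call to move; the robot and the scene stay as the last step left them, time stands still between calls to the robot, and variables do not carry over. Pictures are saved under pics/ and viewed, on a budget of 10 in all, crops included, one or two more only if the job needs it, and the job is handed in when it is done.

Besides the shell and the picture viewer there is one more tool, called after "Emit:" as name(argument=value, ...) on one line, values as JSON. step_arm: Moves the arm, as the interface text tells. Its arguments: {"type":"object","properties":{"motion":{"type":"array"},"newtons":{"type":"number"}},"required":["motion"]}

```bash
mkdir -p pics; cat > h.py <<'E'
from workcell import *
import numpy as np, cv2
def w(cam,p):
    T=np.array(get_calibration(cam)["world_from_camera"]); return (T@np.r_[p,1])[:3]
def cloud(cam,depth,mask):
    c=get_calibration(cam);K=np.array(c["K"]);T=np.array(c["world_from_camera"])
    v,u=np.nonzero(mask&(depth>0));z=depth[v,u]
    P=np.c_[(u-K[0,2])*z/K[0,0],(v-K[1,2])*z/K[1,1],z]
    return P@T[:3,:3].T+T[:3,3]
E
python3 - <<'E'
from h import *
s=read_state();print(s)
for c in("top","side"):
    im,d=read_camera(c);cv2.imwrite(f"pics/{c}0.png",im)
    print(c,np.round(get_calibration(c)["world_from_camera"],3).tolist())
    for t in["lamp","lamp_right_end","lamp_left_end","post","left_cheek","right_cheek","cup","tyre_a","oil_a"]:
        print(t,[(np.round(w(c,r["xyz"]),3).tolist(),round(r["score"],2)) for r in spot_in(c,t)[:3]])
E
```

```text
{'time': 0.0, 'q': array([ 1.28606561e+00,  2.64742085e-01,  1.60538900e+00, -2.59104412e-05,
        1.27371023e+00, -3.69080241e-02]), 'joint_vel': array([ 1.38689270e-03,  1.96816001e-05,  1.30575208e-03, -2.09184172e-03,
        2.61143174e-04,  4.54601358e-04]), 'joint_torque': array([ 2.51902755e-03, -5.15090811e+01, -3.67334640e+01,  3.04502482e-04,
        1.25300739e-02,  8.82135623e-06]), 'tool_pos': array([0.16539341, 0.6537088 , 0.25196134]), 'tcp_rot': array([-0.38822999, -3.11717196,  0.00349247]), 'wrist_force': array([-0.18183461,  0.30883127, -0.56586251]), 'torque': array([-0.05053586, -0.02052514, -0.01668477]), 'width': 0.9972179704988251}
top [[-0.006, -0.99, 0.143, 0.402], [-1.0, 0.008, 0.014, -0.018], [-0.015, -0.143, -0.99, 1.431], [0.0, 0.0, 0.0, 1.0]]
lamp [([0.521, 0.054, 0.029], 0.96), ([0.656, 0.268, 0.056], 0.48)]
lamp_right_end [([0.52, 0.054, 0.031], 0.83)]
lamp_left_end []
post [([0.664, -0.02, 0.035], 0.98)]
left_cheek [([0.659, -0.023, 0.037], 0.66)]
right_cheek [([0.657, -0.022, 0.037], 0.65)]
cup [([0.446, 0.409, 0.047], 0.65), ([0.493, -0.416, 0.003], 0.16)]
tyre_a [([0.722, 0.066, 0.037], 0.96), ([0.591, -0.262, 0.033], 0.59)]
oil_a [([0.655, 0.268, 0.055], 0.67), ([0.725, -0.063, 0.054], 0.66)]
side [[0.813, -0.33, 0.48, 0.019], [-0.582, -0.46, 0.671, -0.784], [-0.0, -0.825, -0.566, 0.735], [0.0, 0.0, 0.0, 1.0]]
lamp [([0.513, 0.022, 0.033], 0.76)]
lamp_right_end [([0.517, 0.022, 0.03], 0.62)]
lamp_left_end [([0.516, 0.02, 0.028], 0.64)]
post [([0.656, -0.063, 0.031], 0.97)]
left_cheek [([0.658, -0.065, 0.033], 0.91), ([0.518, 0.023, 0.029], 0.35)]
right_cheek [([0.657, -0.068, 0.032], 0.84)]
cup [([0.438, 0.374, 0.059], 0.6)]
tyre_a [([0.586, -0.271, 0.032], 0.58)]
oil_a [([0.647, 0.266, 0.045], 0.62), ([0.723, -0.073, 0.042], 0.56)]
```

```bash
python3 - <<'E'
from h import *
im,d=read_camera("top")
for t in["lamp","post"]:
    m=regions_of("top",t)[0]["region"].astype(bool)
    P=cloud("top",d,m);P=P[P[:,2]>.02]
    r=cv2.minAreaRect((P[:,:2]*1000).astype(np.float32));print(t,len(P),r,np.percentile(P[:,2],[5,50,95]))
    print(np.round(cv2.boxPoints(r)))
    if t=="post":
        # bay rail fit
        for zlo,zhi in((.034,.045),(.05,.07)):
            Q=P[(P[:,2]>zlo)&(P[:,2]<zhi)]
            if len(Q): print(zlo,len(Q),np.round(cv2.boxPoints(cv2.minAreaRect((Q[:,:2]*1000).astype(np.float32)))),Q.mean(0))
E
```

```text
lamp 1299 ((522.1001586914062, 52.90601348876953), (275.8733825683594, 30.450712203979492), 86.08728790283203) [0.02420642 0.02938432 0.03409112]
[[497. -84.]
 [528. -86.]
 [547. 189.]
 [516. 192.]]
post 1591 ((630.9359130859375, -9.983245849609375), (94.36482238769531, 366.41064453125), 1.8675256967544556) [0.02655749 0.03827324 0.04581863]
[[ 578.  172.]
 [ 590. -195.]
 [ 684. -192.]
 [ 672.  175.]]
0.034 1247 [[ 576.  171.]
 [ 591. -194.]
 [ 684. -191.]
 [ 669.  175.]] [ 0.65722282 -0.00757242  0.03879711]
0.05 68 [[ 588. -101.]
 [ 588. -122.]
 [ 608. -121.]
 [ 608. -101.]] [ 0.59781739 -0.11127834  0.05830913]
```

View pics/top0.png

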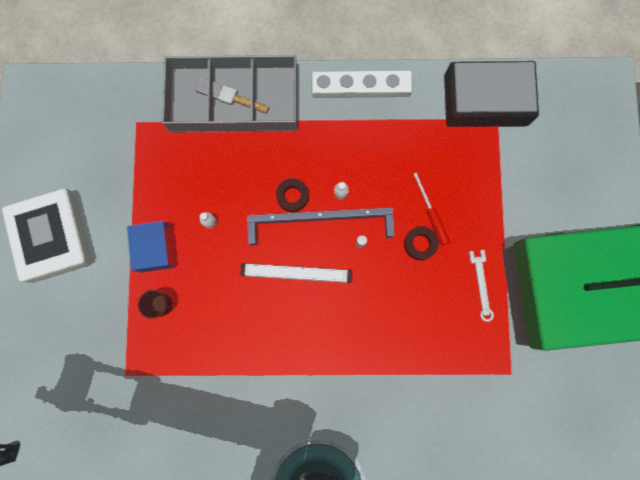

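Top view: the bay rail runs from pixel (248,216) to (394,211), the post is at (362,240), and the lamp lies from (241,270) to (351,276). This agrees with the network fits. In world coordinates (mm), the bay origin is about (659,-9.5) with yaw +1.9°, and the lamp centre is (522,53) with yaw -3.9°.

Plan:
1. Use the open fingers as a two-point pusher on the lamp's front face, to reach about 17° relative to the bay.
2. Push the left end along the lamp's axis.
3. Swing the left end in.

Emit:
step_arm(motion=[[[0.085,0.022,-0.045,-0.01,0,0,1],[0.085,0.044,-0.09,-0.02,0,0,2],[0.085,0.066,-0.135,-0.03,0,0,3],[0.085,0.088,-0.18,-0.04,0,0,4],[0.085,0.11,-0.225,-0.05,0,0,5],[0.085,0.132,-0.27,-0.06,0,0,6],[0.085,0.154,-0.315,-0.07,0,0,7],[0.085,0.176,-0.36,-0.08,0,0,8]]])

```text
time: 2.15
tool_pos: [0.3422, 0.2931, 0.1734]
tcp_rot: [0.168, 3.136, 0.001]
wrist_force: [0.5, -0.3, 0.0]
width: 0.998
```

Emit:
step_arm(motion=[[[0.085,0.02,-0.045,0,0,0,0],[0.085,0.041,-0.09,0,0,0,1],[0.085,0.062,-0.135,0,0,0,1],[0.085,0.083,-0.18,-0.01,0,0,2],[0.085,0.104,-0.225,-0.03,0,0,2],[0.085,0.123,-0.266,-0.055,0,0,2],[0.085,0.123,-0.266,-0.09,0,0,2],[0.085,0.123,-0.266,-0.12,0,0,2]]])

```text
time: 3.15
tool_pos: [0.4655, 0.0261, 0.0526]
tcp_rot: [0.117, 3.138, 0.001]
wrist_force: [-0.7, 0.7, -0.1]
width: 0.998
```

Emit:
step_arm(motion=[[[0.085,0,0,-0.01,0,0,0],[0.085,0,0,-0.018,0,0,0],[0.085,0,0,-0.022,0,0,0],[0.085,0,0,-0.022,0,0,0],[0.085,0,0,-0.022,0,0,0],[0.085,0,0,-0.022,0,0,0],[0.085,0,0,-0.022,0,0,0],[0.085,0,0,-0.022,0,0,0]]])

```text
time: 4.15
tool_pos: [0.4656, 0.0261, 0.0307]
tcp_rot: [0.117, 3.138, 0.001]
wrist_force: [0.3, -0.2, -0.3]
width: 0.995
```

```bash
python3 - <<'E'
from h import *
im,d=read_camera("side");cv2.imwrite("pics/s1.png",im)
s=read_state();print(s["time"],s["tool_pos"],s["tcp_rot"],s["q"])
E
```

```text
4.2 [0.46551167 0.02613294 0.03058039] [1.16667058e-01 3.13798059e+00 1.18776632e-03] [ 2.15926537e-03  1.32093228e-01  2.22838186e+00  9.94499933e-04
  7.79645386e-01 -1.49501998e+00]
```

View pics/s1.png

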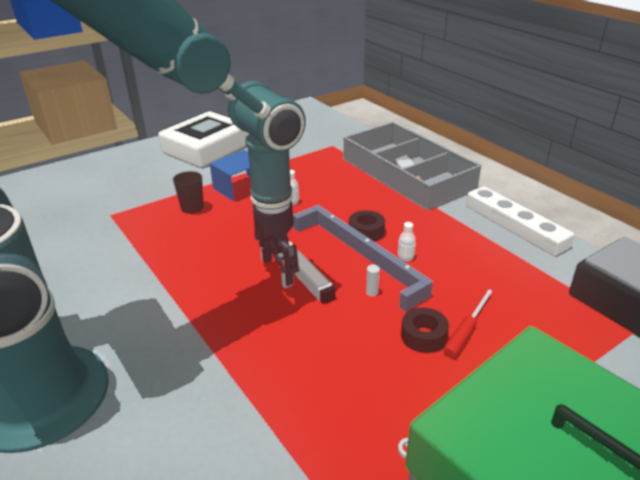

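Side view: the open fingers hang at about (270,250) and (288,283), just in front of the lamp, whose right end is at (325,292). Next I push.

Emit:
step_arm(motion=[[[0.085,0.012,0,-0.005,0,0,0],[0.085,0.024,0,-0.005,0,0,0],[0.085,0.03,0,-0.005,0,0,1],[0.085,0.038,0,-0.005,0,0,4],[0.085,0.046,0,-0.005,0,0,7],[0.085,0.054,-0.001,-0.005,0,0,10],[0.085,0.062,-0.001,-0.005,0,0,13],[0.085,0.068,-0.001,-0.005,0,0,15]]])

```text
time: 5.2
tool_pos: [0.5337, 0.0251, 0.0253]
tcp_rot: [-0.297, 3.127, 0.002]
wrist_force: [-1.6, -0.8, 0.6]
width: 0.993
```

```bash
cat >> h.py <<'E'
B=np.array([659,-9.5]);by=np.deg2rad(1.87)
R=np.array([[np.cos(by),-np.sin(by)],[np.sin(by),np.cos(by)]])
def lamp(cam="top"):
    im,d=read_camera(cam)
    m=regions_of(cam,"lamp")[0]["region"].astype(bool)
    P=cloud(cam,d,m);P=P[(P[:,2]>.02)&(P[:,2]<.04)][:,:2]*1000
    r=cv2.minAreaRect(P.astype(np.float32));b=cv2.boxPoints(r)
    b=b[np.argsort(b[:,1])];e0,e1=b[:2].mean(0),b[2:].mean(0)
    f=lambda p:np.round((p-B)@R,1)
    print("n",len(P),"size",np.round(r[1],1),"ends world",np.round(e0),np.round(e1),"yaw",round(float(np.degrees(np.arctan2(e0[0]-e1[0],e1[1]-e0[1]))),1))
    print("bay: right",f(e0),"left",f(e1),"c",f((e0+e1)/2))
    s=read_state();print(s["time"],"tcp",np.round(s["tool_pos"]*1000,1),"bay",f(s["tool_pos"][:2]*1000),"F",np.round(s["wrist_force"],1),"rot",np.round(s["tcp_rot"],3))
    return im
E
python3 -c "
from h import *
cv2.imwrite('pics/t1.png',cv2.resize(lamp()[170:330,180:420],None,fx=3,fy=3))"
```

```text
n 467 size [ 31.6 276.9] ends world [577. -80.] [528. 192.] yaw 10.0
bay: right [-84.5 -68.1] left [-123.9  206. ] c [-104.2   69. ]
5.3 tcp [534.2  25.1  25.5] bay [-123.6   38.7] F [0.7 0.7 1.3] rot [-2.950e-01  3.126e+00  1.000e-03]
```

View pics/t1.png

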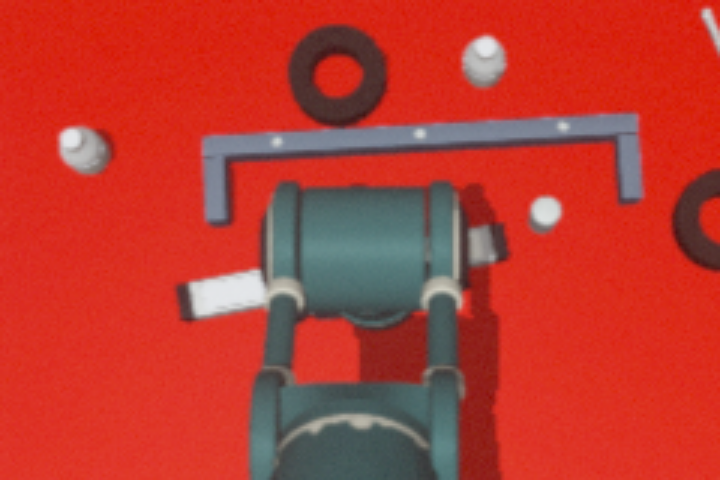

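Lamp follows the tool: it is now at 8° to the bay. I'll continue to 17°, then back off and lift.

Emit:
step_arm(motion=[[[0.085,0.007,0,0,0,0,2],[0.085,0.014,-0.001,0,0,0,4],[0.085,0.02,-0.001,0,0,0,6.5],[0.085,0.025,-0.002,0,0,0,8.5],[0.085,0.025,-0.002,0,0,0,8.5],[0.085,-0.005,-0.012,0,0,0,8.5],[0.085,-0.02,-0.017,0.02,0,0,8.5],[0.085,-0.02,-0.017,0.07,0,0,8.5]]])

```text
time: 6.3
tool_pos: [0.5102, 0.0079, 0.0933]
tcp_rot: [0.524, -3.092, -0.004]
wrist_force: [1.3, -0.2, 0.2]
width: 1.001
```

```bash
python3 -c "
from h import *
lamp();lamp('side')"
```

```text
n 529 size [ 31.1 278.5] ends world [621. -73.] [528. 190.] yaw 19.6
bay: right [-39.8 -61.7] left [-124.6  203.5] c [-82.2  70.9]
6.4 tcp [518.8   7.9 101.3] bay [-139.6   21.9] F [ 1.  -0.1  1.4] rot [-5.230e-01  3.085e+00 -2.000e-03]
n 1269 size [ 36.1 279.4] ends world [620. -77.] [527. 186.] yaw 19.5
bay: right [-40.7 -66.3] left [-125.5  199.9] c [-83.1  66.8]
6.5 tcp [515.8   8.   97.2] bay [-142.6   22.2] F [ 0.4 -0.1 -0.4] rot [-0.525  3.092  0.   ]
```

Emit:
step_arm(motion=[[[0.0,0,0.05,0,0,0,0],[0.0,0,0.1,0,0,0,0],[0.0,0,0.15,0,0,0,0],[0.0,0,0.2,0,0,0,0],[0.0,0,0.214,0,0,0,0],[0.0,0,0.214,-0.02,0,0,0],[0.0,0,0.214,-0.04,0,0,0],[0.0,0,0.214,-0.057,0,0,0]]])

```text
time: 7.5
tool_pos: [0.5148, 0.2211, 0.0383]
tcp_rot: [-0.525, 3.094, -0.001]
wrist_force: [0.1, -0.7, -0.8]
width: -0.001
```

```bash
python3 - <<'E'
from h import *
im=lamp()
im,d=read_camera("side")
P=cloud("side",d,np.ones((480,640),bool))*1000
t=read_state()["tool_pos"]*1000
Q=P[(np.hypot(*(P[:,:2]-t[:2]).T)<30)&(P[:,2]<70)]
for lo in range(-5,60,5):
    q=Q[(Q[:,2]>=lo)&(Q[:,2]<lo+5)]
    if len(q):print(lo,len(q),np.round(q.min(0)-t),np.round(q.max(0)-t))
cv2.imwrite("pics/s2.png",cv2.resize(im[150:350,150:420],None,fx=2.9,fy=2.9))
E
```

```text
n 1246 size [ 31.5 275.5] ends world [622. -73.] [529. 186.] yaw 19.8
bay: right [-39.3 -62.4] left [-123.9  199.8] c [-81.6  68.7]
7.6 tcp [513.5 220.6  37.2] bay [-137.9  234.7] F [-0.4 -0.1  0.5] rot [-5.250e-01  3.097e+00 -2.000e-03]
-5 75 [-29. -27. -43.] [ 26.  30. -39.]
0 150 [-30. -27. -39.] [ 28.  26. -34.]
15 12 [-12. -13. -23.] [  7.   2. -19.]
20 15 [-12. -15. -18.] [  9.   4. -14.]
25 23 [-13. -14. -13.] [ 8. 11. -9.]
30 21 [-14. -17.  -8.] [ 9. -0. -4.]
35 24 [-14. -19.  -3.] [ 8. 12.  1.]
40 25 [-13. -17.   2.] [10. 12.  6.]
45 23 [-13. -18.   7.] [ 8.  6. 11.]
50 18 [-16. -18.  12.] [ 3.  8. 16.]
55 20 [-17. -30.  17.] [-1. 21. 21.]
```

View pics/s2.png

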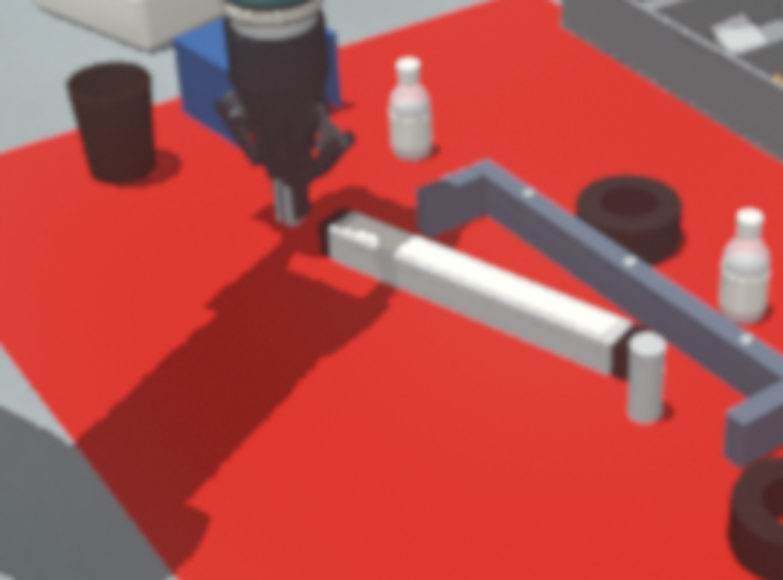

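Side view: the closed finger at (285,205) is just beyond the lamp's left end (330,230), and the lamp's right end (620,350) is aimed behind the post (647,360). I'll push along the axis.

Emit:
step_arm(motion=[[[0.0,0.004,0,-0.006,0,0,0],[0.0,0.009,-0.014,-0.006,0,0,0],[0.0,0.012,-0.023,-0.006,0,0,0],[0.0,0.015,-0.031,-0.006,0,0,0],[0.0,0.018,-0.039,-0.006,0,0,0],[0.0,0.021,-0.047,-0.006,0,0,0],[0.0,0.023,-0.054,-0.006,0,0,0],[0.0,0.025,-0.06,-0.006,0,0,0]]])

```text
time: 8.65
tool_pos: [0.5399, 0.1609, 0.0328]
tcp_rot: [-0.524, 3.095, -0.001]
wrist_force: [-1.4, 3.3, 2.6]
width: -0.003
```

```bash
python3 -c "
from h import *
lamp();lamp('side')"
```

```text
n 1115 size [ 30.  263.6] ends world [ 634. -114.] [546. 134.] yaw 19.5
bay: right [ -28.2 -103.8] left [-107.8  147.5] c [-68.   21.8]
8.75 tcp [539.9 160.3  32.6] bay [-113.5  173.5] F [-0.4  0.7 -0.3] rot [-5.240e-01  3.095e+00 -2.000e-03]
n 1353 size [ 36.4 283.2] ends world [ 635. -120.] [542. 147.] yaw 19.2
bay: right [ -27.1 -109.7] left [-111.7  160.5] c [-69.4  25.4]
8.85 tcp [539.4 160.5  32.3] bay [-114.   173.8] F [-0.3  0.3 -0.3] rot [-5.240e-01  3.096e+00 -2.000e-03]
```

Emit:
step_arm(motion=[[[0.0,0.002,-0.005,0,0,0,0],[0.0,0.004,-0.01,0,0,0,0],[0.0,0.006,-0.016,0,0,0,0],[0.0,0.008,-0.021,0,0,0,0],[0.0,0.009,-0.026,0,0,0,0],[0.0,0.011,-0.03,0,0,0,0],[0.0,0.011,-0.03,0,0,0,0],[0.0,0.011,-0.03,0,0,0,0]]])

```text
time: 9.85
tool_pos: [0.5505, 0.1302, 0.0323]
tcp_rot: [-0.524, 3.096, -0.003]
wrist_force: [0.3, 0.7, 0.5]
width: -0.004
```

```bash
python3 -c "
from h import *
im=lamp();lamp('side')
cv2.imwrite('pics/t2.png',cv2.resize(im[170:330,180:420],None,fx=3,fy=3))"
```

```text
n 1119 size [ 31.2 254.4] ends world [ 645. -145.] [562.  95.] yaw 19.1
bay: right [ -18.3 -135.5] left [-93.8 107.5] c [-56. -14.]
9.95 tcp [550.4 130.4  32.3] bay [-103.9  143.4] F [-0.1  0.2  0.1] rot [-5.250e-01  3.095e+00 -2.000e-03]
n 1427 size [ 47.9 283.2] ends world [ 639. -152.] [547. 116.] yaw 19.0
bay: right [ -24.3 -142. ] left [-107.9  128.6] c [-66.1  -6.7]
10.05 tcp [550.4 130.5  32.3] bay [-104.   143.5] F [-0.1  0.1 -0.2] rot [-5.250e-01  3.096e+00 -2.000e-03]
```

View pics/t2.png

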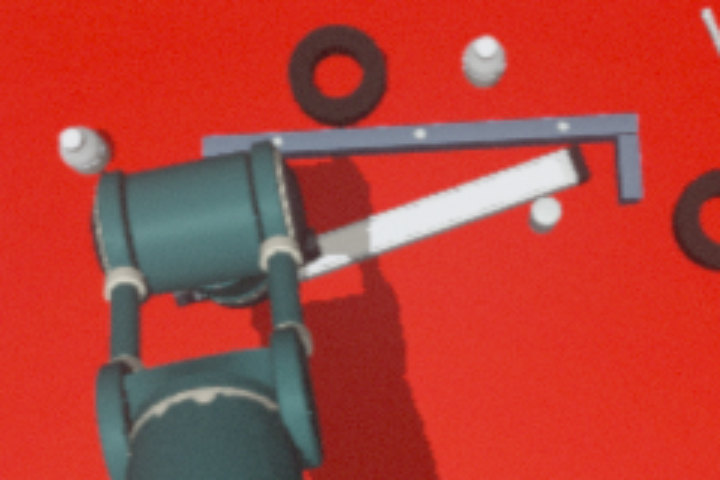

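Top view: the lamp's right end (578,160 in the crop) is tucked behind the post (545,212) and inside the right cheek. Now I go round to the front face to swing the left end in.

Emit:
step_arm(motion=[[[0.0,-0.006,0.016,0.005,0,0,0],[0.0,-0.006,0.016,0.05,0,0,0],[0.04,-0.02,-0.02,0.065,0,0,0],[0.085,-0.035,-0.06,0.065,0,0,-1],[0.085,-0.03,-0.1,0.06,0,0,-1],[0.085,-0.021,-0.1,0.03,0,0,-1],[0.085,-0.021,-0.1,0.0,0,0,-1],[0.085,-0.021,-0.1,-0.01,0,0,-1]]])

```text
time: 11.05
tool_pos: [0.5277, 0.0312, 0.0208]
tcp_rot: [0.498, -3.1, 0.001]
wrist_force: [-0.7, -0.2, -0.2]
width: 0.994
```

```bash
python3 -c "
from h import *
lamp();lamp('side')"
```

```text
n 560 size [ 30.9 121. ] ends world [ 646. -147.] [606. -33.] yaw 19.3
bay: right [ -17.8 -137.1] left [-53.9 -21.6] c [-35.9 -79.3]
11.15 tcp [528.2  31.2  21.4] bay [-129.4   44.9] F [-0.5  0.1 -0. ] rot [ 4.990e-01 -3.101e+00  2.000e-03]Traceback (most recent call last):
  File "<string>", line 3, in <module>
    lamp();lamp('side')
           ~~~~^^^^^^^^
  File "h.py", line 14, in lamp
    m=regions_of(cam,"lamp")[0]["region"].astype(bool)
      ~~~~~~~~~~~~~~~~~~~~~~^^^
IndexError: list index out of range
```

Emit:
step_arm(motion=[[[0.085,0.014,0.002,0,0,0,0],[0.085,0.028,0.003,0,0,0,0],[0.085,0.036,0.004,0,0,0,-2],[0.085,0.044,0.005,0,0,0,-4.5],[0.085,0.052,0.006,0,0,0,-7],[0.085,0.06,0.007,0,0,0,-9.5],[0.085,0.067,0.008,0,0,0,-11.5],[0.085,0.074,0.008,0,0,0,-13.5]]])

```text
time: 12.25
tool_pos: [0.6043, 0.0392, 0.023]
tcp_rot: [-0.127, 3.137, -0.003]
wrist_force: [-1.5, 0.8, 0.7]
width: 0.997
```

```bash
python3 -c "
from h import *
im=lamp();cv2.imwrite('pics/t3.png',cv2.resize(im[170:330,180:420],None,fx=3,fy=3))"
```

```text
n 601 size [ 30.8 126.9] ends world [ 644. -157.] [635. -30.] yaw 4.3
bay: right [ -19.3 -146.8] left [-24.6 -20. ] c [-22.  -83.4]
12.35 tcp [605.1  39.   23.2] bay [-52.3  50.2] F [-0.2  0.1 -0.2] rot [-1.290e-01  3.135e+00 -3.000e-03]
```

View pics/t3.png

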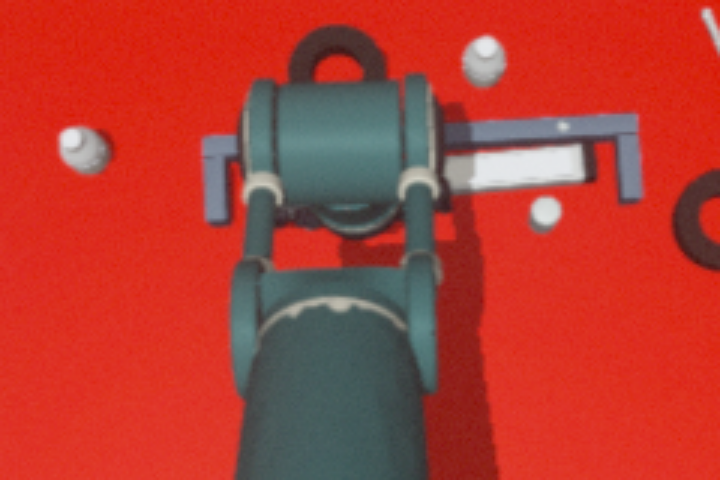

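Top view: the lamp is nearly parallel to the rail, with its right end at (588,163) behind the post. I'll finish the swing, then press again centred on the lamp.

Emit:
step_arm(motion=[[[0.085,0.003,0,0,0,0,-1],[0.085,0.006,0,0,0,0,-2],[0.085,0.009,0,0,0,0,-2.5],[0.085,0.011,0,0,0,0,-2.5],[0.085,0.011,0,0,0,0,-2.5],[0.085,0.002,0,0,0,0,-2.5],[0.085,-0.004,-0.025,0,0,0,-2.5],[0.085,-0.004,-0.05,0,0,0,-2.5]]])

```text
time: 13.35
tool_pos: [0.6009, -0.0112, 0.0234]
tcp_rot: [-0.062, 3.136, -0.004]
wrist_force: [-0.4, -0.2, -0.5]
width: 0.995
```

Emit:
step_arm(motion=[[[0.085,0.006,0,0,0,0,0],[0.085,0.01,0,0,0,0,0],[0.085,0.012,0,0,0,0,0],[0.085,0.014,0,0,0,0,0],[0.085,0.015,0,0,0,0,0],[0.085,0.016,0,0,0,0,0],[0.085,0.016,0,0,0,0,0],[0.085,0.016,0,0,0,0,0]]])

```text
time: 14.35
tool_pos: [0.6167, -0.0111, 0.0232]
tcp_rot: [-0.062, 3.136, -0.003]
wrist_force: [-1.1, 0.7, 0.5]
width: 0.993
```

```bash
python3 -c "
from h import *
lamp()"
```

```text
n 529 size [ 31.5 279. ] ends world [ 648. -157.] [636. 121.] yaw 2.3
bay: right [ -16.  -147.4] left [-18.3 131.5] c [-17.1  -7.9]
14.45 tcp [616.7 -11.2  23.3] bay [-42.4  -0.3] F [-1.8  0.2 -0.4] rot [-6.200e-02  3.136e+00 -3.000e-03]
```

Emit:
step_arm(motion=[[[0.085,0.0005,0,0,0,0,0],[0.085,0.001,0,0,0,0,0],[0.085,0.0015,0,0,0,0,-0.3],[0.085,0.002,0,0,0,0,-0.4],[0.085,0.0025,0,0,0,0,-0.4],[0.085,0.003,0,0,0,0,-0.4],[0.085,0.003,0,0,0,0,-0.4],[0.085,0.003,0,0,0,0,-0.4]]])

```text
time: 15.45
tool_pos: [0.6172, -0.0113, 0.023]
tcp_rot: [0.053, -3.14, 0.004]
wrist_force: [-8.9, -1.0, 7.8]
width: 0.995
```

Emit:
step_arm(motion=[[[0.085,0.003,0,0,0,0,0],[0.085,0.004,0,0,0,0,0],[0.085,0.005,0,0,0,0,0],[0.085,0.006,0,0,0,0,0],[0.085,0.006,0,0,0,0,0],[0.085,0.007,0,0,0,0,0],[0.085,0.007,0,0,0,0,0],[0.085,0.007,0,0,0,0,0]]])

```text
time: 16.45
tool_pos: [0.6174, -0.011, 0.0222]
tcp_rot: [0.057, -3.126, 0.003]
wrist_force: [-19.9, 0.3, 15.8]
width: 0.998
```

Emit:
step_arm(motion=[[[0.085,-0.01,0,0,0,0,0],[0.085,-0.03,0,0,0,0,0],[0.085,-0.05,0,0.02,0,0,0],[0.085,-0.07,0,0.06,0,0,0],[0.085,-0.09,0.03,0.11,0,0,0],[0.085,-0.12,0.08,0.14,0,0,0],[0.085,-0.14,0.12,0.16,0,0,0],[0.085,-0.16,0.16,0.18,0,0,0]]])

```text
time: 17.45
tool_pos: [0.4575, 0.1504, 0.2038]
tcp_rot: [0.056, -3.129, 0.001]
wrist_force: [0.3, 0.5, 0.2]
width: 0.999
```

```bash
python3 - <<'E'
from h import *
im=lamp();cv2.imwrite('pics/t4.png',cv2.resize(im[170:330,180:420],None,fx=3,fy=3))
im=lamp("side");cv2.imwrite('pics/s4.png',cv2.resize(im[180:320,280:460],None,fx=4,fy=4))
E
```

```text
n 1342 size [ 31.8 279.6] ends world [ 650. -158.] [637. 121.] yaw 2.7
bay: right [ -14.  -148.1] left [-18.  131.4] c [-16.   -8.3]
17.55 tcp [458.  152.5 205.4] bay [-195.6  168.4] F [ 1.  -0.   0.5] rot [ 6.300e-02 -3.132e+00 -2.000e-03]
n 1434 size [309.1  52.5] ends world [ 640. -178.] [648. 131.] yaw -1.5
bay: right [ -24.6 -168. ] left [ -6.7 140.6] c [-15.6 -13.7]
17.65 tcp [458.  149.7 203. ] bay [-195.7  165.6] F [ 0.7 -0.2 -0.2] rot [ 6.000e-02 -3.129e+00  2.000e-03]
```

View pics/t4.png

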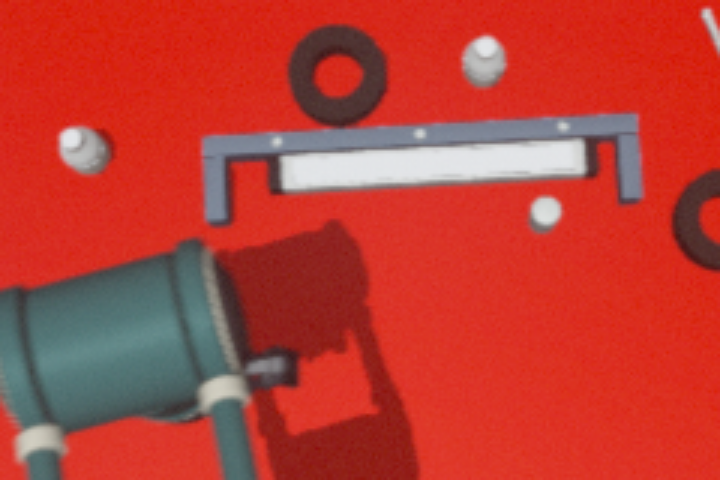

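View pics/s4.png

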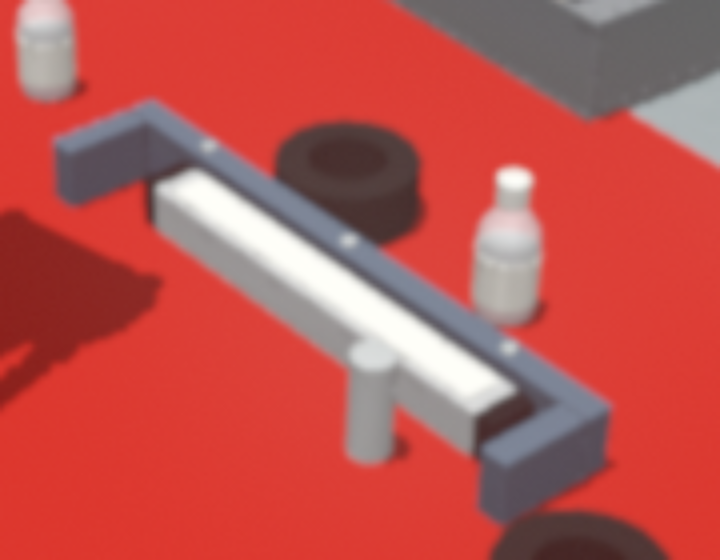

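The lamp is home in both views. As one last check, I compare the rail's direction with the lamp's, and the bystanders with the first picture.

```bash
python3 - <<'E'
from h import *
im,d=read_camera("top")
P=cloud("top",d,np.ones((480,640),bool))*1000
hsv=cv2.cvtColor(im,cv2.COLOR_BGR2HSV)
L=(P[:,2]>20)&(P[:,2]<45)
u=(P[:,:2]-B)@R
L=P[(P[:,2]>20)&(P[:,2]<60)&(abs(u[:,1])<160)&(u[:,0]>-45)&(u[:,0]<25)]
u=(L[:,:2]-B)@R
for n,a,b in(("lamp front edge",-45,-15),("rail back edge",0,25)):
    xs=[];ys=[]
    for y in range(-130,120,10):
        q=u[(abs(u[:,1]-y)<5)]
        if len(q)<5: continue
        xs.append(np.min(q[:,0]) if a<-20 else np.max(q[:,0]));ys.append(y)
    k=np.polyfit(ys,xs,1);print(n,"slope deg",round(-np.degrees(k[0]),2),"x at 0",round(k[1],1),"x at -140/130",np.round(np.polyval(k,[-140,130]),1))
a=cv2.imread("pics/top0.png");df=cv2.absdiff(a,im).max(2)
df=cv2.GaussianBlur(df,(5,5),0)
for n,(x,y) in dict(tyre_a=(292,194),tyre_b=(422,243),oil_a=(341,190),oil_b=(207,219),driver=(432,205),wrench=(481,285),cup=(155,303),stand=(148,246)).items():
    print(n,df[y-18:y+18,x-18:x+18].max())
E
```

```text
lamp front edge slope deg 0.88 x at 0 -31.5 x at -140/130 [-29.3 -33.5]
rail back edge slope deg -0.16 x at 0 17.8 x at -140/130 [17.4 18.2]
tyre_a 15
tyre_b 13
oil_a 19
oil_b 12
driver 14
wrench 13
cup 13
stand 8
```

The lamp's left end may stand 2–4 mm off the rail (lamp slope about 0.9°). I'll press once more nearer the left end, with the tool turned slightly so the left finger leads.

Emit:
step_arm(motion=[[[0.085,0.03,-0.03,-0.03,0,0,0],[0.085,0.06,-0.06,-0.07,0,0,-0.5],[0.085,0.09,-0.09,-0.11,0,0,-1],[0.085,0.11,-0.101,-0.15,0,0,-1],[0.085,0.12,-0.101,-0.175,0,0,-1],[0.085,0.125,-0.101,-0.18,0,0,-1],[0.085,0.135,-0.101,-0.18,0,0,-1],[0.085,0.143,-0.101,-0.18,0,0,-1]]])

```text
time: 18.7
tool_pos: [0.6026, 0.0478, 0.0238]
tcp_rot: [0.031, -3.13, 0.003]
wrist_force: [0.7, 0.5, -0.2]
width: 0.996
```

Emit:
step_arm(motion=[[[0.085,0.003,0,0,0,0,0],[0.085,0.006,0,0,0,0,0],[0.085,0.009,0,0,0,0,0],[0.085,0.012,0,0,0,0,0],[0.085,0.014,0,0,0,0,0],[0.085,0.016,0,0,0,0,0],[0.085,0.017,0,0,0,0,0],[0.085,0.017,0,0,0,0,0]]])

```text
time: 19.7
tool_pos: [0.6138, 0.0481, 0.023]
tcp_rot: [0.033, -3.118, 0.003]
wrist_force: [-15.2, -0.7, 13.1]
width: 0.996
```

Emit:
step_arm(motion=[[[0.085,-0.01,0,0,0,0,0],[0.085,-0.03,0,0,0,0,0],[0.085,-0.05,0,0.02,0,0,0],[0.085,-0.07,0,0.06,0,0,0],[0.085,-0.09,0.03,0.11,0,0,0],[0.085,-0.12,0.06,0.14,0,0,0],[0.085,-0.14,0.09,0.16,0,0,0],[0.085,-0.16,0.12,0.18,0,0,0]]])

```text
time: 20.7
tool_pos: [0.4531, 0.1689, 0.204]
tcp_rot: [0.033, -3.119, 0.002]
wrist_force: [-0.4, -0.3, -0.6]
width: 0.998
```

```bash
python3 - <<'E'
from h import *
for i in range(3): im=lamp()
# subpixel-ish image edges: lamp front edge and rail back edge via blue-ness/red-ness
g=im[:,:,2].astype(float)-im[:,:,1]   # red cloth high
cols=[c for c in range(280,375) if not 352<c<372]
def edge(c,r0,r1,up):
    p=g[r0:r1,c];t=(p.max()+p.min())/2
    idx=np.nonzero((p<t))[0]
    i=idx[-1] if up else idx[0]
    j=i+1 if up else i-1
    return r0+i+(j-i)*(t-p[i])/(p[j]-p[i])
lo=np.polyfit(cols,[edge(c,218,245,True) for c in cols],1)
c2=[c for c in range(312,385) if not 328<c<356]+list(range(256,272))
hi=np.polyfit(c2,[edge(c,200,222,False) for c in c2],1)
print("lamp front deg",np.degrees(lo[0]),"rail back deg",np.degrees(hi[0]),"gap l/r px",np.polyval(lo,[275,375])-np.polyval(hi,[275,375]))
E
```

```text
n 1343 size [ 31.7 279. ] ends world [ 650. -158.] [637. 121.] yaw 2.6
bay: right [ -14.1 -147.7] left [-17.8 131.2] c [-15.9  -8.2]
20.8 tcp [453.7 170.6 205.6] bay [-199.3  186.7] F [ 0.2  0.  -0.2] rot [ 3.800e-02 -3.122e+00 -1.000e-03]
n 91 size [58.1 43. ] ends world [451. 381.] [428. 417.] yaw 32.0
bay: right [-195.2  397. ] left [-216.7  434.2] c [-206.   415.6]
20.9 tcp [453.9 168.4 203.4] bay [-199.2  184.5] F [-1.5 -0.3 -0.1] rot [ 3.60e-02 -3.12e+00  3.00e-03]
n 1317 size [ 32.  279.1] ends world [ 649. -158.] [637. 121.] yaw 2.5
bay: right [ -14.5 -148.1] left [-17.8 131. ] c [-16.2  -8.6]
21.0 tcp [453.7 167.5 202.3] bay [-199.4  183.6] F [0.5 0.  0.4] rot [ 0.033 -3.117  0.004]
lamp front deg -3.0604510148825077 rail back deg -3.128859966798996 gap l/r px [20.90035177 21.01974791]
```

Image edges agree: the lamp's front edge is at -3.06° and the rail at -3.13°. They are parallel, and the second press didn't move the lamp.

```bash
python3 -c "
from workcell import *
print(finish_job())"
```

```text
the job is handed in; nothing more can be done
None
```

The lamp is home in its bay, flush against the back rail as far as my checks can tell, and I handed the job in at about 21 s. I pushed it throughout and never gripped or lifted it:
1. **Turn:** the open fingers, pushing on the front face, turned it to about 17° to the bay.
2. **Tuck:** pushing on the left end slid the right end in behind the post.
3. **Swing:** the open fingers swung the left end in and pressed it against the rail with about 20 N. A second press nearer the left end, about 15 N, did not move it.

**Last checks:**
- **Position:** the lamp centre is at about x = -16, y = -8 mm in the bay frame, within the 25 mm allowed.
- **Bystanders:** none of the eight showed a change from the first picture. I made this check just before the final left-end press.
- **Robot:** it ended clear of everything, with the gripper about 200 mm above the bench.

**Disagreements:**
- **Lamp angle:** the depth fits had the lamp 0.6–0.9° off the rail. That relied on my rough 1.87° estimate of the bay's angle. The lamp and rail edges in the picture agree to 0.07°, and the second press did not shift the lamp, so I take it as flush.
- **Network mistakes:** one late lamp detection landed on the cup, and I ignored it. The side-camera box fits near the bay were also unreliable, so I relied on the top camera.

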